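# Close and lock the dust extractor's cover

## Robot

A 6-joint arm with a two-finger parallel gripper is mounted at the origin on the work surface. World frame = base frame: x ahead of the robot, y to its left, z up, the work surface at z = 0. Lengths are in m, angles in rad, forces in N, time in s.
With the tool pointing down it reaches from about 0.225 to 0.875 m from the base axis. Payload 3.4 kg.
Tool frame: the origin (TCP) lies on the centre line of the jaws, within the pads' length; the fingertips stand 17 mm ahead of it and the grasp point (between the pads) lies 2 mm behind it (manip.finger_overhang is the distance from the TCP to the fingertips, in m); y points along the fingers, x is the direction in which the jaws open and shut, and the axes are right-handed (so a half turn about y gives the same grasp; the last joint's range is limited). The gripper opens to 85 mm and grips with 20 to 120 N. Pads are 22 mm wide; open, the fingers measure 114 mm over their backs; the gripper's body (76 mm by 85 mm) begins 54 mm behind the grasp point. The pads swing forward as they close: fully open they stand 13 mm farther back than shut.
Start: joints at [-1.327, 0.276, 1.505, -0, 1.361, -0.121], TCP at [0.205, -0.537, 0.248] pointing down, gripper open.
Joint ranges: [-2.89, 2.89], [-0.75, 2.08], [0.22, 2.7], [-1.18, 4.32], [0.11, 2.71], [-2.7, 2.7]. Speed limits (rad/s): [2.57, 2.57, 3.14, 3.14, 3.14, 3.14].

## Interface

Orientations are given as a unit quaternion [w, x, y, z].
In Python, from rig import manip gives the robot as it stands.
- The arm moves only by the tool arm_command, never from a script. Its argument "commands" is a list of rows, each a list of 3 entries, a list of its own where there are three numbers: the finger opening in cm, from 0 to 8.54, then the shift along the world's x, y, z in cm, then the turn about the world's z in rad. A call has 1 to 12 rows; each row shifts and turns the commanded pose from where the row before left it; what a row does not reach is not made up. A row lasts 1/10 s, in which the tool goes at most 50 mm and 8.59 degrees, less where a joint would pass 70% of its speed; a pose out of reach is approached as far as the arm can. A call with a gripper value outside its range is refused whole. The fingers move at their own pace and stop on an object; "grip_force" is the grip in N (left out, the last holds). Time passes only in rows, so rows that do not move let the fingers close. It gives the time, the measured TCP pose, the force and the opening at its end, in the units of the state.
- manip.get_state(): the state, without advancing time (a new reading comes with each control period).
- manip.get_image(name): name is "scene" or "side" or "wrist"; returns a dict with "pixels" (400x640x3 uint8, red, green, blue), "range_z" (400x640 float32, m along the optical axis (not along the pixel's ray), 0 where there is no reading), "intrinsics" (3x3 intrinsics, pixels), "R" (3x3) and "t" (3): a world point X has camera coordinates R X + t. Camera axes: x right, y down, z forward; pixel columns grow to the right and rows downward; lengths in m; the calibration is good to about 2 mm. A picture is of the moment at which its call begins.
- manip.sign_off(): hands the job in, once; it reports no verdict.
The state is a dict: "clock": time; "qpos": joint angles; "qd": joint speeds; "effort": joint torques, N m; "position": TCP position; "ee_rot": TCP orientation; "contact_force": force on the tool from outside, world axes, zero at the start; "moment": the same for the moment, N m; "width": finger opening in m.
Only numpy, scipy, OpenCV 4.12 (cv2) and the standard library are available. Lean on these libraries where they do the work, as an engineer would, in place of code of your own. Each camera call takes 0.05 s, during which the arm holds its last target.

## Task

On the jeweller's bench, swing the blue cover of the dust extractor shut. Then press its orange sprung stud in until you feel it reach the firm buffer, and while holding it in turn it a quarter turn clockwise until it locks and stays in by itself; do not turn it before it is fully in, do not force it, and leave the ring box, torch and soldering block where they are.

Things in the scene. Friction and masses are not known exactly. Their poses are not given: they have to be found in the camera images.
- extractor: dust extractor, a grey open-topped box fixed to the bench, 160 (x) by 180 (y) by 100 mm high, with a black hose port on its +x face. Origin: centre of its underside. The cover is hinged along its +x top edge; the catch for the stud is hidden in a slotted steel shroud inside, out of reach.
- cover (a joint): angle of the cover in rad: 0 shut, grows as it opens upward (up to 1.6). Its stiff hinge holds it wherever it is left; about 2 to 5 N near its free edge moves it.
- cover_hinge (a point): on the hinge axis, midway along it: 78 mm towards +x from the extractor's centre and 100 mm above its underside, level with the cover's underside. The hinge axis is the extractor's y axis. This frame turns with the cover: -x runs along the cover from the hinge to the free edge, z is the cover's outward normal.
- cover_edge (a point): middle of the free edge of the blue cover, on its outer (upper) face, 158 mm from the hinge. The cover is a 158 x 176 x 5 mm plate; its outer face is free for a push on both sides of the stud (the stud's head is 40 mm across and stands on the centre line, 123 mm from the hinge).
- stud_top (a point): centre of the top face of the stud's orange wing (40 mm long along this frame's x, 12 mm thick along y, 26 mm tall) which stands on a black flange 40 mm across and 4 mm thick. Its z is the stud's axis, normal to the cover. At rest the top is 52.5 mm above the cover's outer face and the flange's underside 22.5 mm above it.
- stud: the whole stud: wing, flange and a steel stem with a cross bar inside the box. Origin on its axis, 57.5 mm below the wing's top. It can turn only when pressed past the catch. More than 12 N of the bar on catch or buffer, beyond the spring's own force (pressing on against the buffer, or turning too soon), damages it.
- stud_press (a joint): how far the stud is pressed in, m: 0 out, up to 0.0205. Spring: 3 N plus 0.3 N per mm. With the cover shut the cross bar clears the catch at a depth of 4 to 17 mm that differs every time and cannot be seen, and 0.7 mm farther meets a firm rubber buffer (30 N per mm): feel for it. Locked, the spring lifts it back 2.5 mm into a notch, so it stays in by 1.5 to 14.5 mm.
- stud_turn (a joint): turn of the stud in rad, growing clockwise seen from above: about 0 at the start (wing along the extractor's x), locked at about 1.57 (wing along its y; the notch takes it from about 1.35), end stop 1.64. Needs less than 0.15 N m once fully in.
- ring_box: bystander: closed white ring box, 57 x 57 x 42 mm, origin at the centre of its underside
- torch: bystander: upright hand torch, black body 52 mm across and 122 mm tall with a short steel nozzle, origin at the centre of its underside
- solder_block: bystander: cream ceramic soldering block on four feet, 100 x 75 x 24 mm, origin at the centre of its underside

How it is judged:
By the outcome, as a careful person would: the job done as asked, in the order asked, and still so for the second after the job is handed in, with the robot touching nothing.
It also fails if it takes over 72 s, if anything falls off the work surface, if the arm or the gripper's body presses on something with over 40 N, if the wrist force passes 120 N, or if a joint passes its speed limit or range.

## Working session

There is one attempt and no reset: what is moved stays moved. The work goes in short steps, Python scripts to look and compute and a tool call to move; the robot and the scene stay as the last step left them, time stands still between calls to the robot, and variables do not carry over. Pictures are saved under pics/ and viewed, and the job is handed in when it is done.

Besides the shell and the picture viewer there is one more tool, called after "Request:" as name(argument=value, ...), one argument or row to a line, values as JSON. arm_command: Moves the arm, as the interface text tells. Its arguments: {"type":"object","properties":{"commands":{"type":"array"},"grip_force":{"type":"number"}},"required":["commands"]}

```bash
mkdir -p pics; ls; cat > h.py <<'E'
from rig import manip
import numpy as np, cv2
def snap(n,f):
    im=manip.get_image(n); cv2.imwrite('pics/'+f,im['pixels'][:,:,::-1].copy()); np.savez('pics/'+f+'.npz',**im); return im
def pt(im,u,v,z=None):
    K=im['intrinsics'];d=im['range_z'][v,u] if z is None else z
    c=np.array([(u-K[0,2])/K[0,0]*d,(v-K[1,2])/K[1,1]*d,d]); return im['R'].T@(c-im['t'])
def proj(im,X):
    c=im['R']@np.array(X)+im['t'];p=im['intrinsics']@c;return p[:2]/p[2]
def st():
    s=manip.get_state()
    for k in s: print(k,np.round(s[k],4))
E
python3 - <<'E'
from h import *
st()
for n in ['scene','side','wrist']:
    im=snap(n,n+'0.png'); print(n,-im['R'].T@im['t'],im['intrinsics'][0,0])
print(manip.finger_overhang)
E
```

```text
pics
clock 0.0
qpos [-1.327   0.2766  1.5061  0.      1.3607 -0.121 ]
qd [-0.0029 -0.0022  0.0002  0.0006 -0.0008  0.0007]
effort [-2.00000e-03 -4.16785e+01 -2.45806e+01 -3.00000e-04  1.11000e-02
  0.00000e+00]
position [ 0.205  -0.5367  0.2474]
ee_rot [ 0.5828 -0.582   0.4015 -0.4005]
contact_force [-0.1403 -0.0035 -1.4271]
moment [-0.021  -0.0306 -0.0131]
width 0.0852
scene [ 1.19258026 -0.28703098  0.74696277] 409.0093451945396
side [0.12786528 0.92790838 0.89807542] 471.49184071090997
wrist [ 0.28247207 -0.50785066  0.37327159] 275.3375281986248
0.017
```

View pics/scene0.png

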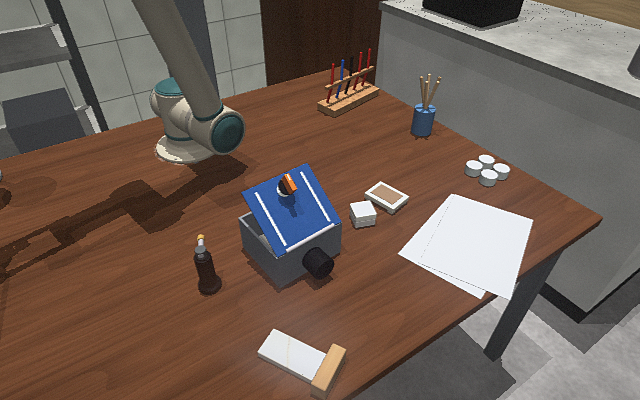

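View pics/side0.png

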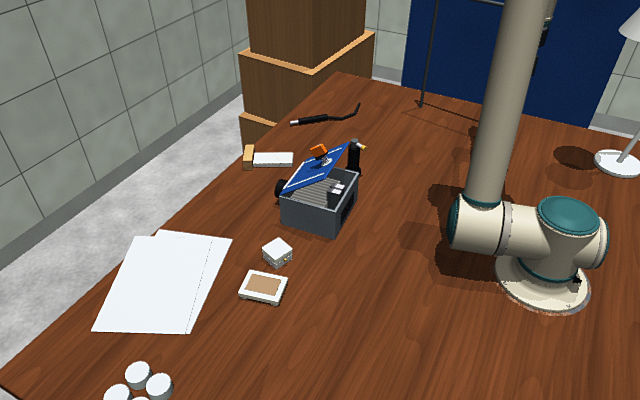

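View pics/wrist0.png

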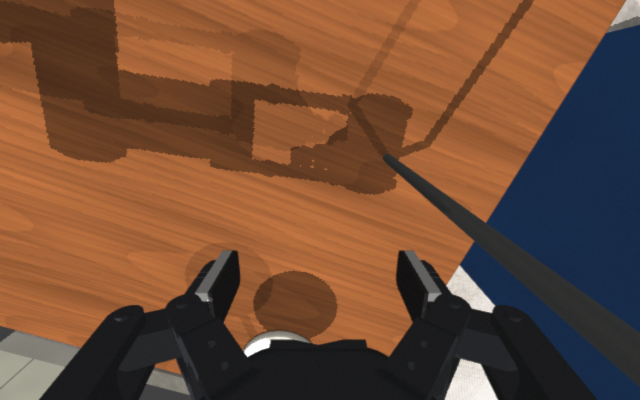

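```bash
python3 - <<'E'
import cv2
a=cv2.imread('pics/scene0.png')[150:310,180:420];cv2.imwrite('pics/sc0c.png',cv2.resize(a,None,fx=3.3,fy=3.3,interpolation=2))
a=cv2.imread('pics/side0.png')[125:315,230:400];cv2.imwrite('pics/si0c.png',cv2.resize(a,None,fx=3,fy=3,interpolation=2))
E
```

```text
(no output)
```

View pics/sc0c.png

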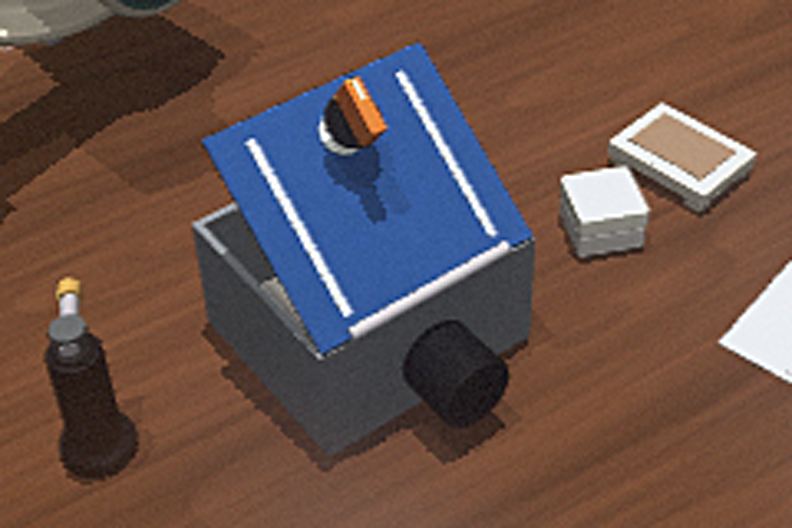

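View pics/si0c.png

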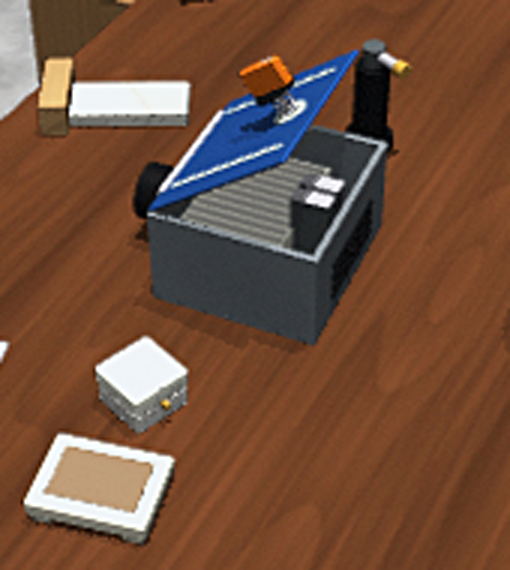

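```bash
cat > fit.py <<'E'
from h import *
from scipy.optimize import least_squares
sc=dict(np.load('pics/scene0.png.npz'));si=dict(np.load('pics/side0.png.npz'))
def box(p,l): 
    c,s=np.cos(p[2]),np.sin(p[2]); return np.array([p[0]+c*l[0]-s*l[1],p[1]+s*l[0]+c*l[1],l[2]])
def cov(p,l):
    a=p[3]; d=l[0] # d distance from hinge, l[2] normal
    return box(p,[.078-d*np.cos(a)+l[2]*np.sin(a),l[1],.1+d*np.sin(a)+l[2]*np.cos(a)])
obs=[(sc,box,[.08,-.09,0],(279.4,287.3)),(sc,cov,[0,-.088,.005],(277.6,256.2)),(sc,cov,[0,.088,.005],(341.2,222.7)),
(sc,cov,[.158,-.088,.005],(241.5,192.4)),(sc,cov,[.158,.088,.005],(307.3,163.6)),(sc,box,[-.08,-.09,.1],(238.5,218)),
(si,box,[-.08,.09,.1],(336.7,211)),(si,box,[.08,.09,.1],(280,196)),(si,box,[-.08,-.09,.1],(358.5,173.3)),(si,box,[-.08,.09,0],(333.3,238.7)),
(si,cov,[.158,-.088,.005],(349,142.3)),(si,cov,[.158,.088,.0],(326,178.3))]
if __name__=='__main__':
    f=lambda p:np.concatenate([proj(o[0],o[1](p,o[2]))-o[3] for o in obs])
    r=least_squares(f,[.55,-.2,0,.6],loss='soft_l1');p=r.x;print(p);print(f(p).reshape(-1,2).round(1))
    print('stud top',cov(p,[.123,0,.0575]),'edge',cov(p,[.158,0,.005]))
    # depth check cover plane
    for im in (sc,si):
        for l in ([.08,.06,.005],[.14,-.05,.005],[.03,0.03,.005]):
            X=cov(p,l);u=proj(im,X).round().astype(int);print(X.round(3),pt(im,u[0],u[1]).round(3))
    X=cov(p,[.123,0,.0575]);
    for im in(sc,si): print(proj(im,X))
    print(pt(sc,289,178),pt(sc,287,181))
    for n,(u,v) in dict(ring_top=(363,206),solder=(386,195),torch=(201,252)).items(): print(n,pt(sc,u,v))
    m=(sc['pixels'][...,2]>120)&(sc['pixels'][...,0]<60)
    np.save('pics/p.npy',p)
E
python3 fit.py
```

```text
[0.58897706 0.04022478 0.07864664 0.61060513]
[[ 0.2  1. ]
 [ 0.1  1. ]
 [ 0.8 -1.5]
 [-0.6 -0.2]
 [-0.1 -1.1]
 [-0.3 -0.7]
 [-1.3  0.2]
 [-1.1 -0.9]
 [ 0.7 -1.7]
 [ 1.2  0.4]
 [ 0.9 -1.3]
 [-0.4  1.5]]
stud top [0.5991399  0.04102571 0.21763351] edge [0.54054446 0.03640785 0.19468792]
[0.6   0.101 0.15 ] [0.602 0.101 0.152]
[ 0.559 -0.012  0.184] [ 0.561 -0.014  0.188]
[0.643 0.075 0.121] [0.644 0.073 0.122]
[0.6   0.101 0.15 ] [0.595 0.107 0.154]
[ 0.559 -0.012  0.184] [ 0.559 -0.009  0.188]
[0.643 0.075 0.121] [0.64  0.076 0.123]
[290.44832183 181.42832578]
[316.69132462 146.04839804]
[0.59364075 0.04103599 0.22314393] [0.59838249 0.03331846 0.22159536]
ring_top [0.59641525 0.25331686 0.04333991]
solder [0.58063583 0.34776756 0.02594438]
torch [ 0.59310218 -0.17210044  0.12301484]
```

```bash
python3 - <<'E'
from h import *
from scipy.spatial.transform import Rotation as R
s=manip.get_state();q=s['ee_rot'];M=R.from_quat(q,scalar_first=True).as_matrix();print(M.round(3));print('jaw yaw',np.degrees(np.arctan2(M[1,0],M[0,0])))
from fit import *
p=np.load('pics/p.npy')
for a in(.6106,.4,.2,0):
    p[3]=a;print(a,cov(p,[.14,.05,.005]).round(4),cov(p,[.14,-.05,.005]).round(4), 'stud',cov(p,[.123,0,.0575]).round(4))
E
```

```text
[[ 0.357 -0.     0.934]
 [-0.934  0.001  0.357]
 [-0.001 -1.     0.   ]]
jaw yaw -69.09947206858288
0.6106 [0.5513 0.0874 0.1844] [ 0.5592 -0.0123  0.1844] stud [0.5991 0.041  0.2176]
0.4 [0.5362 0.0862 0.1591] [ 0.5441 -0.0135  0.1591] stud [0.5761 0.0392 0.2009]
0.2 [0.527  0.0855 0.1327] [ 0.5349 -0.0142  0.1327] stud [0.5579 0.0378 0.1808]
0 [0.5232 0.0852 0.105 ] [ 0.5311 -0.0145  0.105 ] stud [0.5441 0.0367 0.1575]
```

Request:
arm_command(
  commands=[
    [0, [1.7, 3.1, 0.5], 0.143],
    [0, [1.7, 3.1, 0.5], 0.143],
    [0, [1.7, 3.1, 0.5], 0.143],
    [0, [1.7, 3.1, 0.5], 0.143],
    [0, [1.7, 3.1, 0.5], 0.143],
    [0, [1.7, 3.1, 0.5], 0.143],
    [0, [1.7, 3.1, 0.5], 0.143],
    [0, [1.7, 3.1, 0.5], 0.143],
    [0, [1.7, 3.1, 0.5], 0.143],
    [0, [1.7, 3.1, 0.5], 0.143],
  ],
  grip_force=40,
)

```text
clock: 1.15
position: [0.3755, -0.2257, 0.2984]
ee_rot: [0.703, -0.702, -0.081, 0.081]
contact_force: [1.6, -0.5, -0.1]
width: 0.0002
```

Request:
arm_command(
  commands=[
    [0, [1.75, 3.1, 0.1], 0.143],
    [0, [1.75, 3.1, 0.1], 0.143],
    [0, [1.75, 3.1, 0.1], 0.143],
    [0, [1.75, 3.1, 0.1], 0.143],
    [0, [1.75, 3.1, 0.1], 0.143],
    [0, [1.75, 3.1, 0.1], 0.143],
    [0, [1.75, 3.1, 0.1], 0.143],
    [0, [1.75, 3.1, 0.1], 0.143],
    [0, [1.75, 3.1, 0.1], 0.143],
    [0, [1.75, 3.1, 0.1], 0.143],
    [0, [0, 0, 0], 0],
  ],
)

```text
clock: 2.25
position: [0.5518, 0.0863, 0.3075]
ee_rot: [-0.478, 0.477, 0.522, -0.521]
contact_force: [-0.2, -1.4, -0.7]
width: 0.0002
```

```bash
python3 - <<'E'
from h import *
from scipy.spatial.transform import Rotation as R
st();s=manip.get_state();M=R.from_quat(s['ee_rot'],scalar_first=True).as_matrix();print(np.arctan2(M[1,0],M[0,0]),M[:,1])
snap('wrist','w1.png');snap('side','s1.png')
E
```

```text
clock 2.25
qpos [ 0.0292  0.2233  1.4322  0.0023  1.4857 -1.6307]
qd [-0.049  -0.0305  0.0431 -0.0629  0.0306  0.0518]
effort [  1.0821 -38.9525 -26.1863   0.3529  -0.1734  -0.3107]
position [0.5518 0.0863 0.3075]
ee_rot [-0.4778  0.4768  0.5224 -0.521 ]
contact_force [-0.2242 -1.3882 -0.6784]
moment [-0.0034  0.0044  0.0097]
width 0.0002
1.659672698516795 [ 3.08574495e-04  2.30212665e-03 -9.99997302e-01]
```

View pics/w1.png

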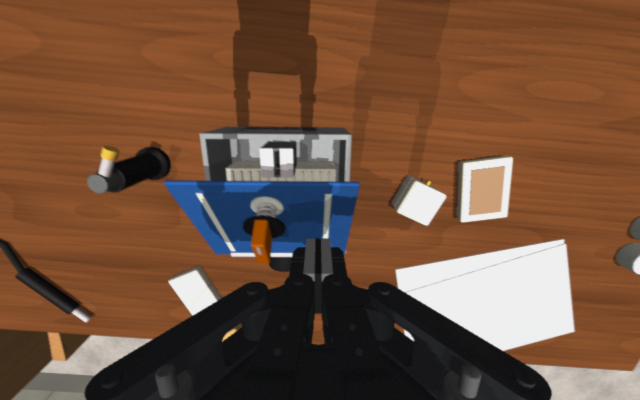

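View pics/s1.png

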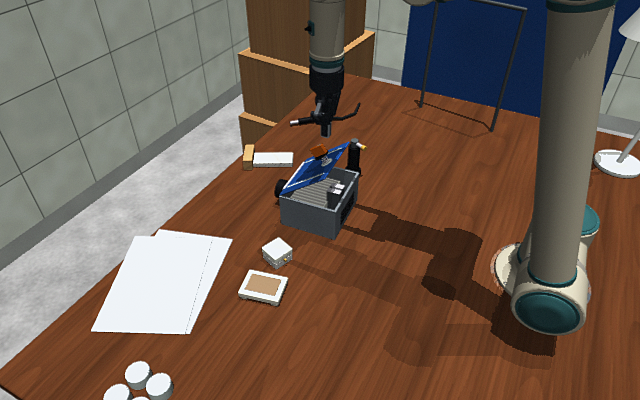

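Request:
arm_command(
  commands=[
    [0, [0, 0, -2.5], 0],
    [0, [0, 0, -2.5], 0],
    [0, [0, 0, -2.5], 0],
    [0, [0, 0, -1.5], 0],
    [0, [-0.3, 0, -0.6], 0],
    [0, [-0.3, 0, -0.6], 0],
    [0, [-0.3, 0, -0.6], 0],
    [0, [-0.3, 0, -0.6], 0],
  ],
)

```text
clock: 3.15
position: [0.5383, 0.0824, 0.1949]
ee_rot: [-0.478, 0.479, 0.521, -0.52]
contact_force: [0.2, -1.3, 2.2]
width: 0.0001
```

Request:
arm_command(
  commands=[
    [0, [-0.3, 0, -0.7], 0],
    [0, [-0.3, 0, -0.7], 0],
    [0, [-0.2, 0, -0.7], 0],
    [0, [-0.2, 0, -0.7], 0],
    [0, [-0.2, 0, -0.7], 0],
    [0, [-0.1, 0, -0.7], 0],
    [0, [-0.1, 0, -0.7], 0],
    [0, [-0.1, 0, -0.6], 0],
    [0, [0, 0, -0.6], 0],
  ],
)

```text
clock: 4.05
position: [0.5229, 0.0829, 0.1327]
ee_rot: [0.479, -0.479, -0.52, 0.52]
contact_force: [-0.9, 0.2, 0.7]
width: 0.0001
```

Request:
arm_command(
  commands=[
    [0, [0, 0, -0.3], 0],
    [0, [0, 0, -0.2], 0],
  ],
)

```text
clock: 4.25
position: [0.5231, 0.0828, 0.1279]
ee_rot: [0.479, -0.479, -0.52, 0.52]
contact_force: [1.1, -0.3, 0.1]
width: -0.0001
```

```bash
python3 - <<'E'
from h import *
st()
snap('wrist','w2.png')
im=snap('side','s2.png');a=im['pixels'][125:255,240:380,::-1];cv2.imwrite('pics/s2c.png',cv2.resize(a,None,fx=5,fy=4.5,interpolation=2))
E
```

```text
clock 4.25
qpos [ 2.5500e-02  3.0620e-01  1.7849e+00  2.0000e-04  1.0509e+00 -1.6285e+00]
qd [ 0.0002  0.0162  0.0183  0.001  -0.0438  0.0011]
effort [-5.39000e-02 -3.89886e+01 -2.07322e+01 -8.00000e-04 -2.37600e-01
 -5.00000e-04]
position [0.5231 0.0828 0.1279]
ee_rot [ 0.4789 -0.4786 -0.5203  0.5204]
contact_force [ 1.136  -0.3077  0.1431]
moment [-0.0047  0.1123  0.0218]
width -0.0001
```

View pics/s2c.png

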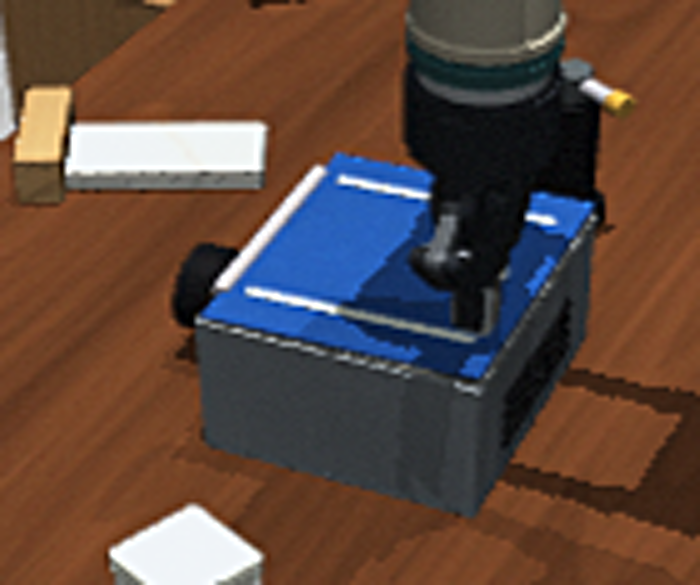

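View pics/w2.png

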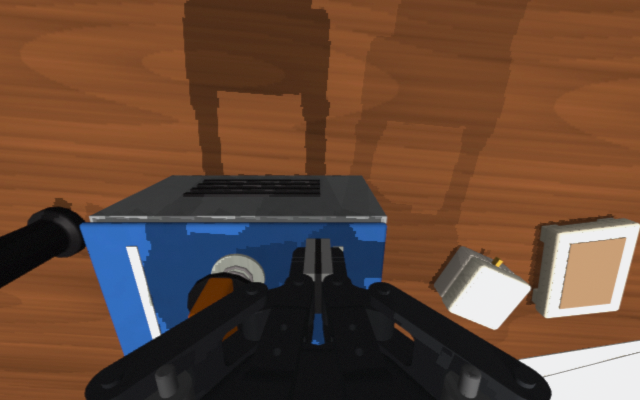

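Request:
arm_command(
  commands=[
    [0, [0, 0.8, 0.1], 0],
    [0, [0, 0.7, 0], 0],
    [0, [0, 0, -0.4], 0],
    [0, [0, 0, -0.2], 0],
  ],
)

```text
clock: 4.75
position: [0.5233, 0.0984, 0.1233]
ee_rot: [-0.478, 0.479, 0.521, -0.52]
contact_force: [-0.2, 0.1, 0.7]
width: 0.0001
```

Request:
arm_command(
  commands=[
    [0, [0, 0, -0.1], 0],
    [0, [0, 0, -0.1], 0],
    [0, [0, 0, 0], 0],
  ],
)

```text
clock: 5.05
position: [0.5231, 0.098, 0.122]
ee_rot: [-0.479, 0.479, 0.521, -0.52]
contact_force: [-1.5, 0.6, 5.5]
width: -0.0001
```

Request:
arm_command(
  commands=[
    [0, [0, 0, -0.1], 0],
    [0, [0, 0, 0], 0],
  ],
)

```text
clock: 5.25
position: [0.5232, 0.098, 0.122]
ee_rot: [-0.479, 0.479, 0.521, -0.52]
contact_force: [-3.4, 0.9, 11.3]
width: 0.0003
```

Request:
arm_command(
  commands=[
    [0, [0, 0, 2], 0],
    [0, [0, 0, 3], 0],
    [0, [0, 0, 4], 0],
    [0, [0, 0, 3], 0],
    [2, [0, -1, 2], 0],
    [3, [0, -2, 1], 0],
    [4.5, [0, -2, 0], 0],
    [4.5, [1, -1, 0], 0],
    [4.5, [1, 0, 0], 0],
    [4.5, [0, 0, 0], 0],
    [4.5, [0, 0, 0], 0],
  ],
)

```text
clock: 6.35
position: [0.5433, 0.0385, 0.2695]
ee_rot: [0.479, -0.478, -0.52, 0.521]
contact_force: [0.2, 0.6, 0.1]
width: 0.045
```

```bash
python3 - <<'E'
from h import *
st()
for n,f in (('wrist','w3'),('scene','c3'),('side','s3')):
    im=snap(n,f+'.png')
    if n=='scene': a=im['pixels'][170:300,220:360,::-1]
    elif n=='side': a=im['pixels'][125:255,240:380,::-1]
    else: continue
    cv2.imwrite('pics/'+f+'c.png',cv2.resize(a,None,fx=4.5,fy=4.5,interpolation=2))
E
```

```text
clock 6.35
qpos [-5.7500e-02  2.1960e-01  1.5300e+00  6.0000e-04  1.3937e+00 -1.7121e+00]
qd [ 0.0059 -0.0125  0.0114 -0.0025  0.0033 -0.001 ]
effort [-3.15500e-01 -3.83290e+01 -2.51435e+01 -1.60000e-02 -5.74000e-02
  2.80000e-03]
position [0.5433 0.0385 0.2695]
ee_rot [ 0.4793 -0.478  -0.5202  0.5207]
contact_force [0.2294 0.5506 0.0502]
moment [ 0.0348 -0.0168  0.0611]
width 0.045
```

View pics/w3.png

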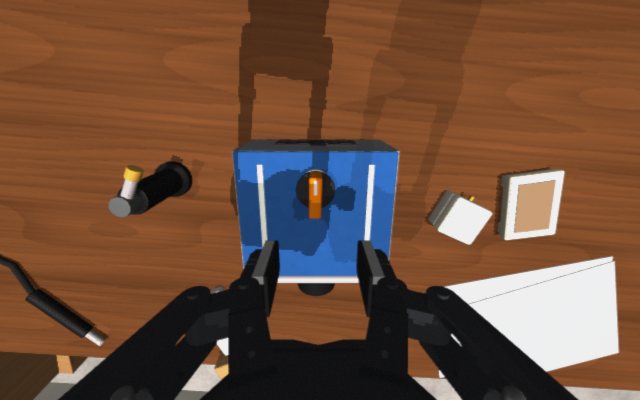

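View pics/c3c.png

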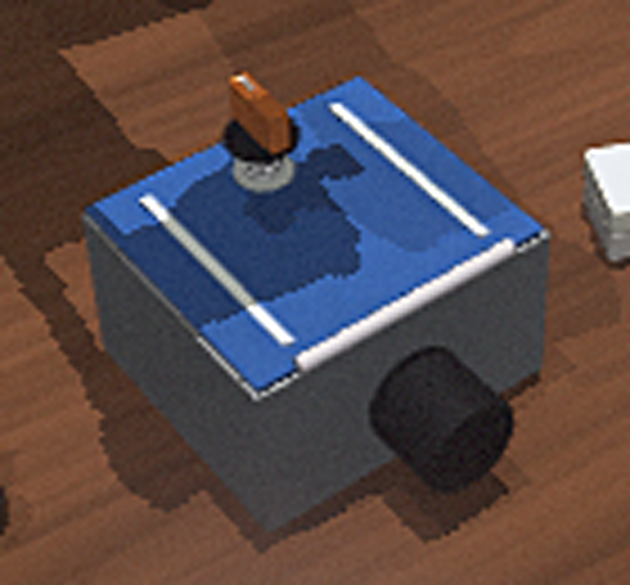

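View pics/s3c.png

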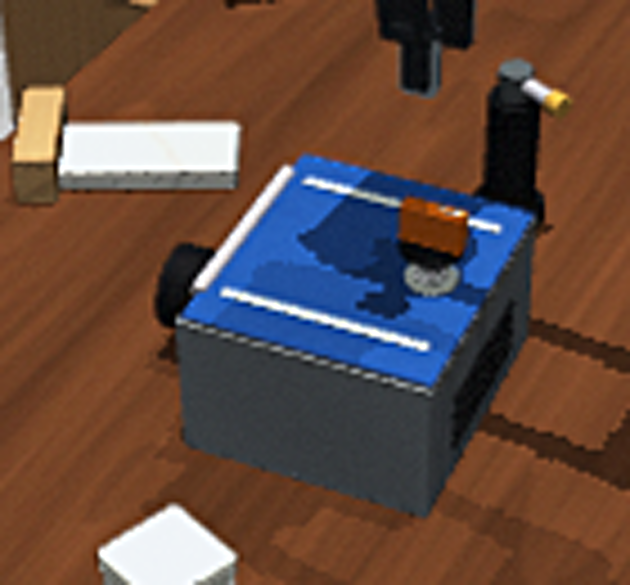

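```bash
python3 - <<'E'
import cv2
a=cv2.imread('pics/w3.png')[130:290,220:420];cv2.imwrite('pics/w3c.png',cv2.resize(a,None,fx=4,fy=3.7*4/3.7*0.93,interpolation=2))
a=cv2.imread('pics/w3.png')[160:230,280:350];cv2.imwrite('pics/w3d.png',cv2.resize(a,None,fx=8,fy=8,interpolation=2))
E
```

```text
(no output)
```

View pics/w3d.png

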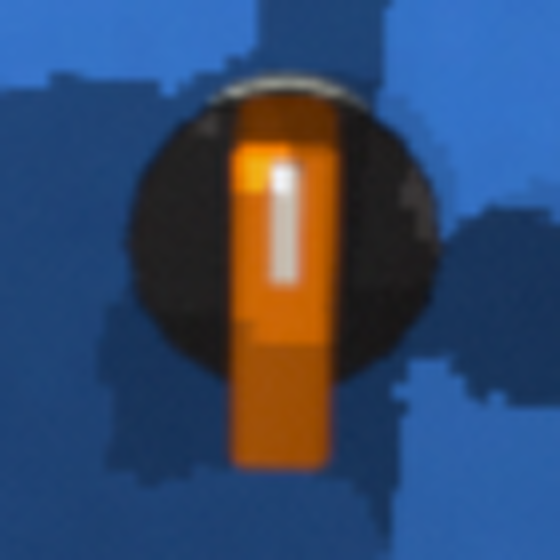

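View pics/w3c.png

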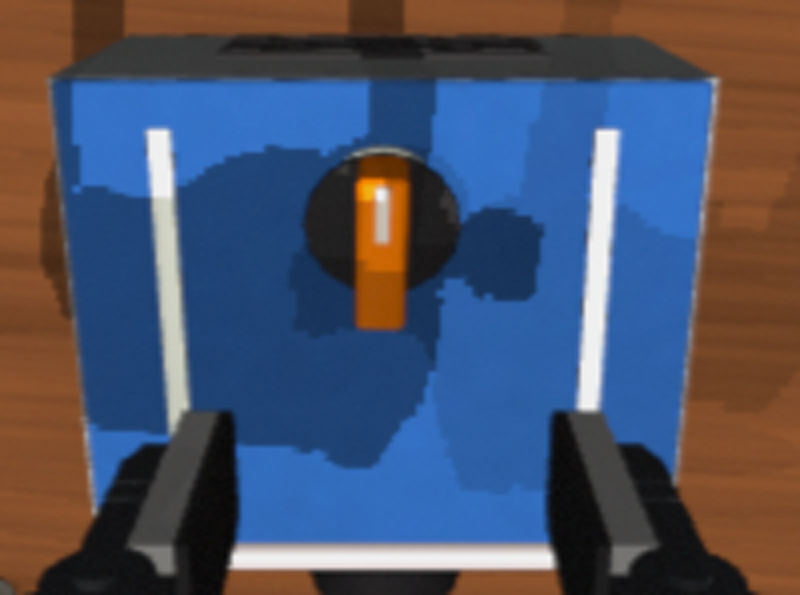

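```bash
python3 - <<'E'
from h import *
im=dict(np.load('pics/w3.png.npz'))
def onz(u,v,z,im=im):
    K=im['intrinsics'];d=im['R'].T@np.array([(u-K[0,2])/K[0,0],(v-K[1,2])/K[1,1],1]);c=-im['R'].T@im['t'];return c+d*(z-c[2])/d[2]
P=[onz(u,v,.1575) for u,v in((308.8,177.9),(322.5,177.9),(308.8,218.5),(321.1,218.5))]
print(np.round(P,4));print('ctr',np.mean(P,0))
print('sizes',np.linalg.norm(P[0]-P[2]),np.linalg.norm(P[0]-P[1]))
a=(P[2]+P[3]-P[0]-P[1]);print('wing yaw',np.arctan2(a[1],a[0]))
C=[onz(u,v,.105) for u,v in((233,151),(398.8,151))];print(C);d=C[0]-C[1];print('edge len',np.linalg.norm(d),'yaw',np.arctan2(-d[0],d[1]))
print([pt(im,u,v).round(4) for u,v in((315,185),(315,210),(300,205),(350,180))])
# scene & side wing top corners projections check
for n,f in(('scene','c3'),('side','s3')):
    i=dict(np.load(f'pics/{f}.png.npz'))
    o=(220,170) if n=='scene' else (240,125)
    for X in P: print(n,((proj(i,X)-o)*4.5).round())
E
```

```text
[[0.5245 0.0287 0.1575]
 [0.5235 0.0409 0.1575]
 [0.5637 0.0316 0.1575]
 [0.5628 0.0431 0.1575]]
ctr [0.54365135 0.03606947 0.1575    ]
sizes 0.039299405904471306 0.012219116276798864
wing yaw 0.06452061775270648
[array([ 0.51601076, -0.05354899,  0.105     ]), array([0.50145635, 0.12069906, 0.105     ])]
edge len 0.1748548309066266 yaw -3.058259111743643
[array([0.5303, 0.0347, 0.1588]), array([0.5545, 0.0367, 0.158 ]), array([0.5708, 0.0207, 0.105 ]), array([0.5371, 0.0731, 0.1055])]
scene [226.  77.]
scene [246.  68.]
scene [269. 117.]
scene [288. 107.]
side [469. 205.]
side [462. 216.]
side [407. 188.]
side [399. 199.]
```

Request:
arm_command(
  commands=[
    [4, [0.05, -0.2, -2], 0],
    [4, [0, 0, -2.5], 0],
    [4, [0, 0, -2.5], 0],
    [4, [0, 0, -2], 0],
    [4, [0, 0, -1.5], 0],
    [4, [0, 0, -0.8], 0],
    [4, [0, 0, -0.35], 0],
    [4, [0, 0, 0], 0],
  ],
)

```text
clock: 7.3
position: [0.5437, 0.036, 0.1539]
ee_rot: [-0.479, 0.479, 0.52, -0.52]
contact_force: [0.0, -0.1, 0.4]
width: 0.0398
```

```bash
python3 - <<'E'
from h import *
st()
for n,f in (('wrist','w4'),('scene','c4'),('side','s4')):
    im=snap(n,f+'.png')
    if n=='scene': a=im['pixels'][150:280,220:360,::-1]
    elif n=='side': a=im['pixels'][125:255,240:380,::-1]
    else: continue
    cv2.imwrite('pics/'+f+'c.png',cv2.resize(a,None,fx=4.5,fy=4.5,interpolation=2))
E
```

```text
clock 7.3
qpos [-6.1700e-02  3.0140e-01  1.7170e+00  1.0000e-04  1.1232e+00 -1.7160e+00]
qd [-0.0006 -0.0096 -0.0178 -0.0018  0.0071  0.0001]
effort [ 1.29000e-02 -3.98892e+01 -2.15060e+01  2.10000e-03 -3.36000e-02
  3.00000e-04]
position [0.5437 0.036  0.1539]
ee_rot [-0.4787  0.4787  0.5205 -0.5204]
contact_force [ 0.0132 -0.1212  0.4082]
moment [ 0.0499  0.0693 -0.0291]
width 0.0398
```

View pics/w4.png

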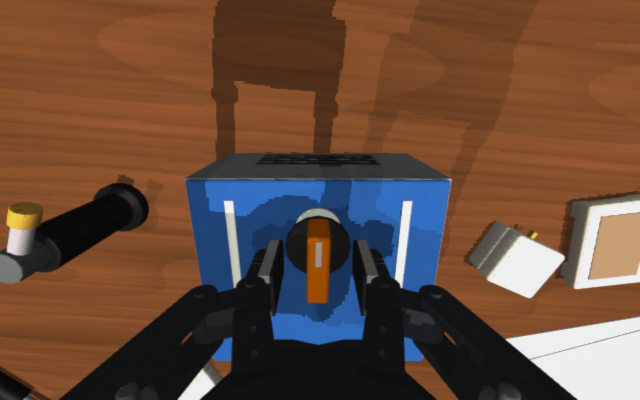

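View pics/c4c.png

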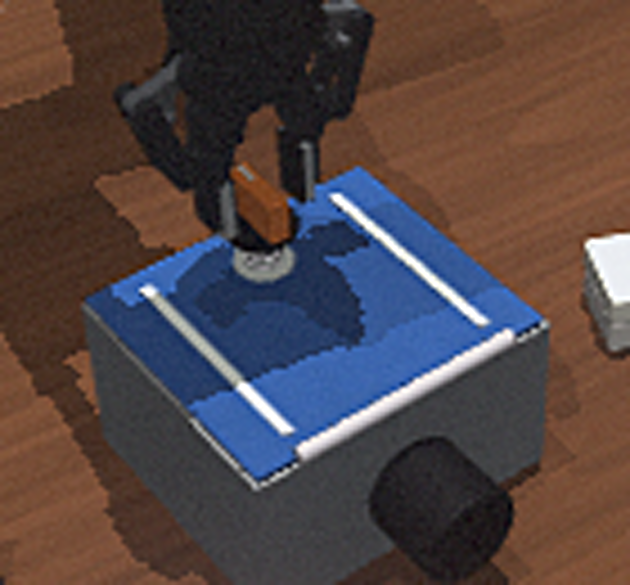

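View pics/s4c.png

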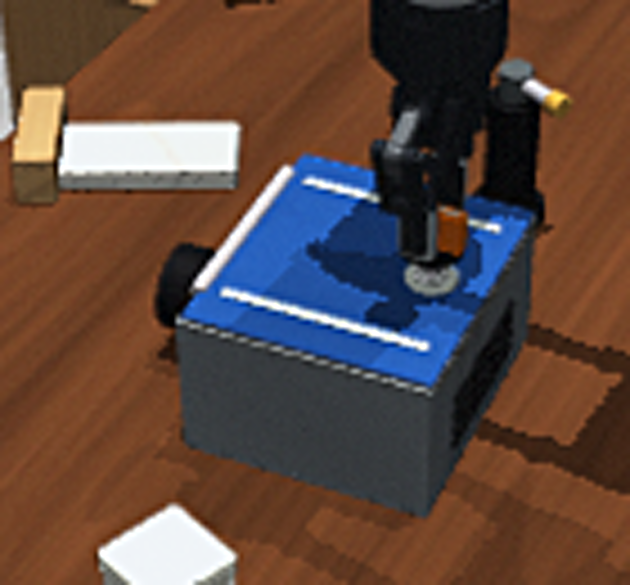

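Request:
arm_command(
  commands=[
    [1.6, [0, 0, 0], 0],
    [1.6, [0, 0, 0], 0],
    [1.6, [0, 0, 0], 0],
    [0.5, [0, 0, 0], 0],
    [0.5, [0, 0, 0], 0],
    [0.5, [0, 0, 0], 0],
    [0.5, [0, 0, 0], 0],
  ],
  grip_force=40,
)

```text
clock: 8.15
position: [0.5437, 0.0359, 0.154]
ee_rot: [-0.479, 0.479, 0.52, -0.52]
contact_force: [-0.5, -0.3, 1.9]
width: 0.011
```

```bash
python3 - <<'E'
from h import *
st()
E
```

```text
clock 8.15
qpos [-6.2000e-02  3.0120e-01  1.7170e+00  3.0000e-04  1.1231e+00 -1.7161e+00]
qd [ 0.0011  0.0019  0.0004 -0.0003 -0.001  -0.0004]
effort [-3.29800e-01 -3.90972e+01 -2.13467e+01 -1.84300e-01 -2.38800e-01
 -9.60000e-03]
position [0.5437 0.0359 0.154 ]
ee_rot [-0.4788  0.4788  0.5205 -0.5202]
contact_force [-0.5136 -0.2686  1.8566]
moment [0.0882 0.0536 0.0303]
width 0.011
```

Request:
arm_command(
  commands=[
    [0.5, [0, 0, -0.1], 0],
    [0.5, [0, 0, -0.1], 0],
    [0.5, [0, 0, -0.1], 0],
    [0.5, [0, 0, -0.05], 0],
    [0.5, [0, 0, 0], 0],
    [0.5, [0, 0, 0], 0],
  ],
)

```text
clock: 8.75
position: [0.5437, 0.0359, 0.1504]
ee_rot: [-0.479, 0.479, 0.52, -0.52]
contact_force: [-1.0, 0.9, 3.7]
width: 0.011
```

Request:
arm_command(
  commands=[
    [0.5, [0, 0, -0.05], 0],
    [0.5, [0, 0, 0], 0],
  ],
)

```text
clock: 8.95
position: [0.5437, 0.0359, 0.1499]
ee_rot: [-0.479, 0.479, 0.52, -0.52]
contact_force: [-0.5, 2.1, 2.9]
width: 0.0106
```

Request:
arm_command(
  commands=[
    [0.5, [0, 0, -0.05], 0],
    [0.5, [0, 0, 0], 0],
  ],
)

```text
clock: 9.15
position: [0.5437, 0.0358, 0.1493]
ee_rot: [-0.479, 0.479, 0.52, -0.52]
contact_force: [-0.1, 0.7, 3.3]
width: 0.0112
```

Request:
arm_command(
  commands=[
    [0.5, [0, 0, -0.05], 0],
    [0.5, [0, 0, 0], 0],
  ],
)

```text
clock: 9.35
position: [0.5437, 0.0358, 0.1488]
ee_rot: [-0.479, 0.479, 0.52, -0.52]
contact_force: [0.2, 1.8, 3.4]
width: 0.0111
```

Request:
arm_command(
  commands=[
    [0.5, [0, 0, -0.05], 0],
    [0.5, [0, 0, 0], 0],
  ],
)

```text
clock: 9.55
position: [0.5437, 0.0358, 0.1483]
ee_rot: [-0.479, 0.479, 0.52, -0.52]
contact_force: [-0.7, 2.1, 3.7]
width: 0.011
```

Request:
arm_command(
  commands=[
    [0.5, [0, 0, -0.05], 0],
    [0.5, [0, 0, 0], 0],
  ],
)

```text
clock: 9.75
position: [0.5437, 0.0358, 0.148]
ee_rot: [-0.479, 0.479, 0.52, -0.52]
contact_force: [-0.6, 1.0, 5.4]
width: 0.0108
```

Request:
arm_command(
  commands=[
    [0.5, [0, 0, -0.03], 0],
    [0.5, [0, 0, 0], 0],
  ],
)

```text
clock: 9.95
position: [0.5437, 0.0358, 0.148]
ee_rot: [-0.479, 0.479, 0.52, -0.52]
contact_force: [-1.1, 2.1, 6.2]
width: 0.0106
```

```bash
python3 - <<'E'
from h import *
st()
o=[]
for n,f,sl in (('side','s5',(slice(160,200),slice(315,350))),('scene','c5',(slice(175,220),slice(260,295)))):
    im=snap(n,f+'.png')
    b=np.load('pics/'+f.replace('5','4')+'.png.npz')
    o.append(cv2.resize(np.hstack([b['pixels'][sl],im['pixels'][sl]])[:,:,::-1],(700,400),interpolation=cv2.INTER_NEAREST)) 
cv2.imwrite('pics/cmp5.png',cv2.resize(np.vstack(o),(700,600)))
E
```

```text
clock 9.95
qpos [-6.2000e-02  3.0680e-01  1.7256e+00  2.0000e-04  1.1089e+00 -1.7160e+00]
qd [ 0.0001  0.0007  0.     -0.0015  0.0002  0.0002]
effort [-8.60500e-01 -3.70026e+01 -2.02216e+01 -4.90600e-01 -5.54200e-01
 -8.50000e-03]
position [0.5437 0.0358 0.148 ]
ee_rot [-0.4787  0.4789  0.5205 -0.5202]
contact_force [-1.0566  2.1185  6.1871]
moment [ 0.3248  0.2613 -0.0382]
width 0.0106
```

View pics/cmp5.png

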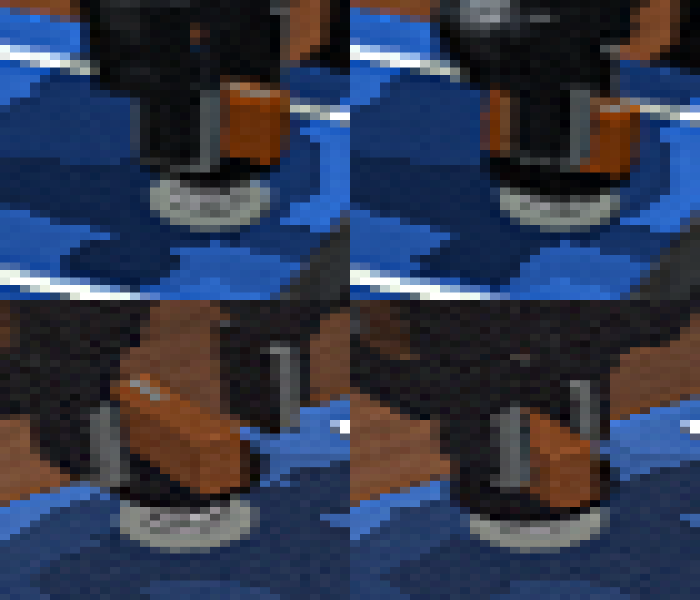

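Request:
arm_command(
  commands=[
    [0.5, [0, 0, -0.03], 0],
    [0.5, [0, 0, 0], 0],
    [0.5, [0, 0, 0], 0],
  ],
)

```text
clock: 10.35
position: [0.5437, 0.0358, 0.1479]
ee_rot: [-0.479, 0.479, 0.521, -0.52]
contact_force: [-2.3, 2.1, 7.6]
width: 0.0107
```

Request:
arm_command(
  commands=[
    [0.5, [0, 0, 0], -0.05],
    [0.5, [0, 0, 0], -0.05],
    [0.5, [0, 0, 0], -0.05],
    [0.5, [0, 0, 0], 0],
  ],
)

```text
clock: 10.75
position: [0.5437, 0.0359, 0.1479]
ee_rot: [-0.517, 0.517, 0.483, -0.483]
contact_force: [-2.3, 0.8, 7.4]
width: 0.0106
```

```bash
python3 - <<'E'
from h import *
st()
E
```

```text
clock 10.75
qpos [-6.2000e-02  3.0680e-01  1.7258e+00  2.0000e-04  1.1085e+00 -1.5653e+00]
qd [ 0.0008 -0.0002  0.0002 -0.0012  0.0006 -0.0243]
effort [ -0.8507 -36.3128 -19.9708  -0.4827  -0.6926   0.1559]
position [0.5437 0.0359 0.1479]
ee_rot [-0.5165  0.5167  0.483  -0.4827]
contact_force [-2.3234  0.8493  7.3637]
moment [ 0.2872  0.3415 -0.0289]
width 0.0106
```

Request:
arm_command(
  commands=[
    [0.5, [0, 0, 0], -0.1],
    [0.5, [0, 0, 0], -0.1],
    [0.5, [0, 0, 0], -0.1],
    [0.5, [0, 0, 0], -0.1],
    [0.5, [0, 0, 0], -0.1],
    [0.5, [0, 0, 0], 0],
  ],
)

```text
clock: 11.35
position: [0.5437, 0.0359, 0.1479]
ee_rot: [-0.62, 0.62, 0.34, -0.34]
contact_force: [-2.1, 1.1, 7.9]
width: 0.011
```

```bash
python3 - <<'E'
from h import *
st()
E
```

```text
clock 11.35
qpos [-6.2000e-02  3.0680e-01  1.7258e+00  2.0000e-04  1.1084e+00 -1.0644e+00]
qd [-0.0005  0.0004  0.0009  0.0019 -0.0018 -0.0525]
effort [ -0.8503 -36.3115 -19.9741  -0.4872  -0.6984   0.3281]
position [0.5437 0.0359 0.1479]
ee_rot [-0.6201  0.6202  0.3399 -0.3396]
contact_force [-2.0598  1.1125  7.8824]
moment [ 0.2589  0.3099 -0.0348]
width 0.011
```

Request:
arm_command(
  commands=[
    [0.5, [0, 0, 0], -0.1],
    [0.5, [0, 0, 0], -0.1],
    [0.5, [0, 0, 0], -0.1],
    [0.5, [0, 0, 0], -0.1],
    [0.5, [0, 0, 0], -0.1],
    [0.5, [0, 0, 0], -0.1],
    [0.5, [0, 0, 0], -0.1],
    [0.5, [0, 0, 0], 0],
  ],
)

```text
clock: 12.15
position: [0.5437, 0.0359, 0.1479]
ee_rot: [-0.699, 0.699, 0.107, -0.106]
contact_force: [-1.7, 1.4, 7.9]
width: 0.0107
```

```bash
python3 - <<'E'
from h import *
st()
im=snap('scene','c6.png');im=snap('side','s6.png')
cv2.imwrite('pics/s6c.png',cv2.resize(im['pixels'][125:255,240:380,::-1],None,fx=4.5,fy=4.5,interpolation=2))
E
```

```text
clock 12.15
qpos [-6.1900e-02  3.0680e-01  1.7258e+00  1.0000e-04  1.1084e+00 -3.6440e-01]
qd [ 0.0006 -0.0007  0.0001  0.0014 -0.0018 -0.0515]
effort [ -0.874  -36.3165 -19.971   -0.502   -0.7025   0.3281]
position [0.5437 0.0359 0.1479]
ee_rot [-0.699   0.699   0.1067 -0.1063]
contact_force [-1.7447  1.3873  7.8892]
moment [ 0.2533  0.3451 -0.0172]
width 0.0107
```

View pics/s6c.png

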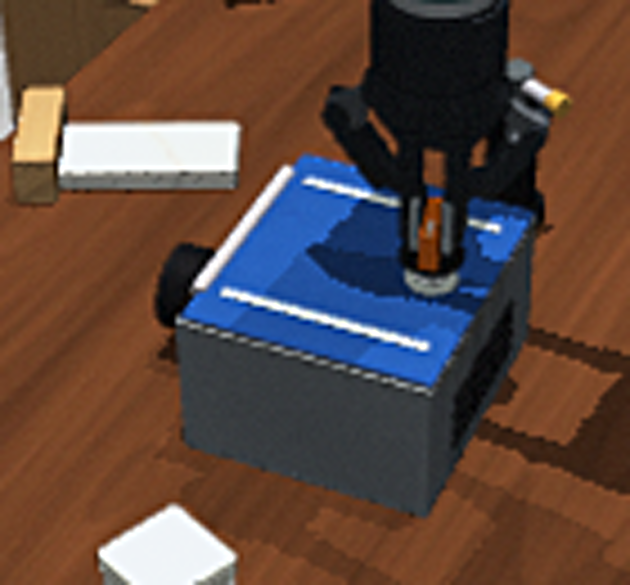

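Request:
arm_command(
  commands=[
    [0.5, [0, 0, 0], -0.08],
    [0.5, [0, 0, 0], -0.07],
    [0.5, [0, 0, 0], -0.06],
    [0.5, [0, 0, 0], 0],
    [0.5, [0, 0, 0], 0],
  ],
)

```text
clock: 12.75
position: [0.5437, 0.0359, 0.1479]
ee_rot: [0.706, -0.706, -0.033, 0.033]
contact_force: [-0.8, 1.6, 8.1]
width: 0.0108
```

```bash
python3 - <<'E'
from h import *
st()
E
```

```text
clock 12.75
qpos [-6.1900e-02  3.0680e-01  1.7258e+00  2.0000e-04  1.1084e+00 -1.5590e-01]
qd [-0.0005  0.0003  0.0001 -0.0004  0.0008  0.0003]
effort [-8.89100e-01 -3.63178e+01 -1.99674e+01 -5.08800e-01 -7.01900e-01
 -1.96000e-02]
position [0.5437 0.0359 0.1479]
ee_rot [ 0.7064 -0.7063 -0.0334  0.033 ]
contact_force [-0.7693  1.5573  8.1313]
moment [ 0.3409  0.3851 -0.0555]
width 0.0108
```

Request:
arm_command(
  commands=[
    [0.5, [0, 0, 0.05], 0],
    [0.5, [0, 0, 0.05], 0],
    [0.5, [0, 0, 0.05], 0],
    [0.5, [0, 0, 0.05], 0],
    [0.5, [0, 0, 0.05], 0],
    [0.5, [0, 0, 0], 0],
  ],
)

```text
clock: 13.35
position: [0.5436, 0.0358, 0.1497]
ee_rot: [0.706, -0.706, -0.033, 0.033]
contact_force: [0.3, 2.2, 3.1]
width: 0.0111
```

Request:
arm_command(
  commands=[
    [0.5, [0, 0, 0.05], 0],
    [0.5, [0, 0, 0.05], 0],
    [0.5, [0, 0, 0], 0],
  ],
)

```text
clock: 13.65
position: [0.5437, 0.0358, 0.1508]
ee_rot: [0.706, -0.706, -0.033, 0.033]
contact_force: [-0.2, 2.4, 2.9]
width: 0.011
```

Request:
arm_command(
  commands=[
    [0.5, [0, 0, 0.04], 0],
    [0.5, [0, 0, 0.02], 0],
    [0.5, [0, 0, 0], 0],
    [0.5, [0, 0, 0], 0],
  ],
)

```text
clock: 14.05
position: [0.5437, 0.0359, 0.1513]
ee_rot: [0.706, -0.706, -0.033, 0.033]
contact_force: [-0.1, 2.1, 3.3]
width: 0.0108
```

Request:
arm_command(
  commands=[
    [0.5, [0, 0, 0.03], 0],
    [0.5, [0, 0, 0], 0],
    [0.5, [0, 0, 0], 0],
  ],
)

```text
clock: 14.35
position: [0.5436, 0.0358, 0.1513]
ee_rot: [0.706, -0.706, -0.033, 0.033]
contact_force: [0.5, 2.3, 0.0]
width: 0.0108
```

Request:
arm_command(
  commands=[
    [0.5, [0, 0, 0.03], 0],
    [0.5, [0, 0, 0], 0],
    [0.5, [0, 0, 0], 0],
  ],
)

```text
clock: 14.65
position: [0.5436, 0.0358, 0.1514]
ee_rot: [0.706, -0.706, -0.033, 0.033]
contact_force: [1.5, 1.6, -4.8]
width: 0.011
```

Request:
arm_command(
  commands=[
    [0.5, [0, 0, -0.06], 0],
    [0.5, [0, 0, 0], 0],
    [3, [0, 0, 0], 0],
    [4, [0, 0, 0], 0],
    [4, [0, 0, 0], 0],
    [4, [0, 0, 0], 0],
    [4, [0, 0, 1], 0],
    [4, [0, 0, 2], 0],
    [4, [0, 0, 3], 0],
    [4, [0, 0, 4], 0],
    [4, [0, 0, 4], 0],
    [4, [0, 0, 0], 0],
  ],
)

```text
clock: 15.85
position: [0.5467, 0.0356, 0.2984]
ee_rot: [-0.706, 0.707, 0.038, -0.029]
contact_force: [0.5, 0.1, 0.5]
width: 0.04
```

```bash
python3 - <<'E'
from h import *
st()
for n,f in (('wrist','w7'),('scene','c7'),('side','s7')):
    im=snap(n,f+'.png')
    if n=='scene': a=im['pixels'][150:310,180:420,::-1]
    elif n=='side': a=im['pixels'][125:295,230:400,::-1]
    else: a=im['pixels'][140:300,240:420,::-1]
    cv2.imwrite('pics/'+f+'c.png',cv2.resize(a,None,fx=3.3,fy=3.3,interpolation=2))
E
```

```text
clock 15.85
qpos [-6.1900e-02  2.0350e-01  1.4807e+00 -2.0000e-04  1.4441e+00 -1.5600e-01]
qd [-0.0008  0.0366  0.1092 -0.0002 -0.054  -0.0004]
effort [ 2.03000e-02 -3.73339e+01 -2.48701e+01 -2.70000e-03  4.09600e-01
  1.00000e-04]
position [0.5467 0.0356 0.2984]
ee_rot [-0.7057  0.7069  0.0379 -0.0286]
contact_force [0.4858 0.0732 0.4743]
moment [-0.0157 -0.0108  0.003 ]
width 0.04
```

View pics/w7c.png

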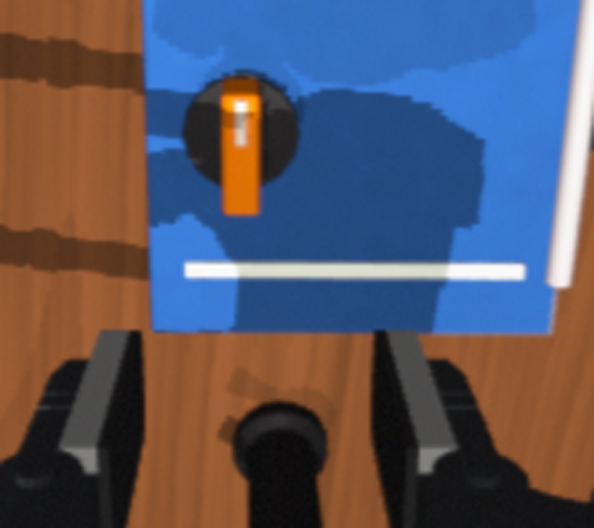

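View pics/c7c.png

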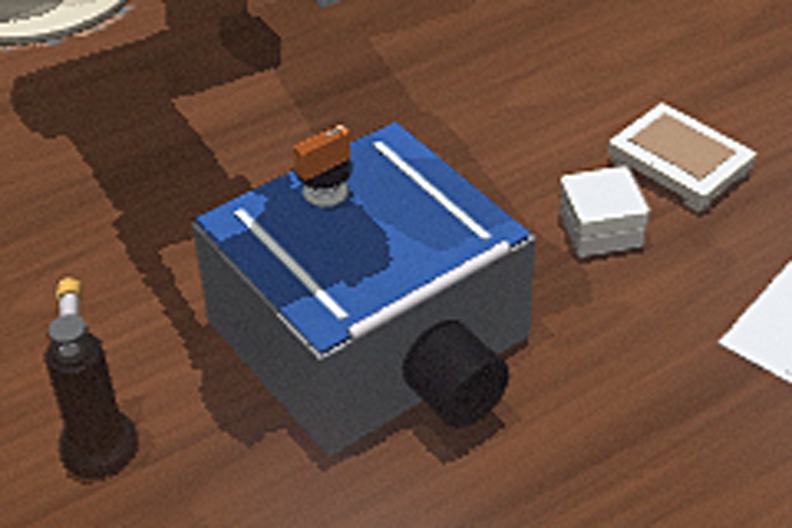

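View pics/s7c.png

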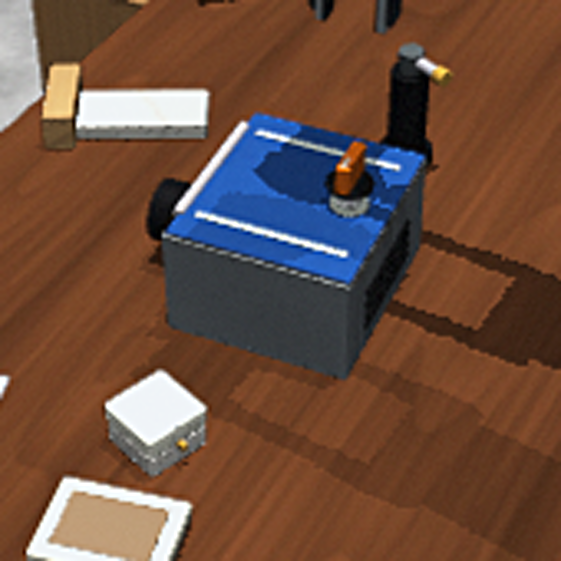

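Request:
arm_command(
  commands=[
    [4, [0, 0, 0], 0],
    [4, [0, 0, 0], 0],
    [4, [0, 0, 0], 0],
  ],
)

```text
clock: 16.3
position: [0.5432, 0.0358, 0.2902]
ee_rot: [0.706, -0.706, -0.032, 0.034]
contact_force: [0.7, 0.4, 0.8]
width: 0.0401
```

```bash
python3 - <<'E'
from h import *
im=snap('wrist','w8.png')
u,v=240+int(240/3.3),140+int(185/3.3)
for dv in(-12,-5,0): print(pt(im,u,v+dv).round(4))
print('cover',pt(im,360,200).round(4),pt(im,300,215).round(4))
hsv=cv2.cvtColor(im['pixels'],cv2.COLOR_RGB2HSV);m=cv2.inRange(hsv,(5,180,120),(18,255,255));m[:150]=0;m[215:]=0;m[:,:290]=0;m[:,335:]=0
ys,xs=np.nonzero(m);P=np.array([pt(im,x,y) for x,y in zip(xs,ys)]);P=P[P[:,2]>.15];print(len(P),P.min(0).round(3),P.max(0).round(3),np.median(P,0).round(4))
w,V=np.linalg.eigh(np.cov(P[:,:2].T));print('wing yaw',np.arctan2(V[1,1],V[0,1]))
print(manip.sign_off())
E
```

```text
[0.537  0.0345 0.1284]
[0.5377 0.0264 0.128 ]
[0.5382 0.0209 0.1288]
cover [0.596  0.0133 0.1053] [ 0.526  -0.0128  0.1052]
365 [0.537 0.017 0.151] [0.55  0.056 0.156] [0.5444 0.0345 0.1545]
wing yaw 1.6686740799286652
the job is handed in; nothing more can be done
None
```

The job is done and handed in at about 16 s on the clock.

- **Cover:** I swung it shut with closed fingertips beside the stud. It stopped against a firm 11 N push, and depth afterwards put its outer face at about 105 mm, as it should be when shut.
- **Press:** I gripped the wing and pressed in small steps until the stud stopped moving at about 6 mm. I held it there at about 8 N in total, which I estimate is 3 N beyond the spring.
- **Turn:** I turned it clockwise by about 1.56 rad; the turning moment stayed under 0.06 N m. I then eased up. The stud rose 3.4 mm and stopped, and held against a 5 N upward pull, so it is in the notch.
- **Last checks:** After release the wing top was at about 154.5 mm, which is 3 mm in (157.5 mm at rest). The wing lay along the extractor's y axis, at a measured 1.67 rad in the world against about 1.65 expected. In the pictures the ring box, torch and soldering block look unmoved; I did not measure them again.

**Readings that disagreed:** The force reading wandered by about 1 N. Three single depth pixels I meant for the wing top landed off it, at about 128 mm on the flange, so I used the full orange patch instead.

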